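# Sort four swapped parts back onto their own mats

### The arm

A 6-joint arm with a two-finger parallel gripper is mounted at the origin on a cart in front of the work surface, level with it; the furniture and walls round the work are solid. World frame = base frame: x ahead of the robot, y to its left, z up, the work surface at z = 0. Lengths are in m, angles in degrees, forces in N, time in s.
With the tool pointing down it reaches from about 0.375 to 0.75 m from the base axis. Payload 9 kg.
Tool frame: the origin (TCP) lies where the fingers leave the gripper's body, on its centre line; the fingertips stand 73 mm ahead of it and the grasp point (between the pads) lies 54 mm ahead of it (robot.tip_reach is the distance from the TCP to the fingertips, in m); z points along the fingers, y is the direction in which the jaws open and shut (so a half turn about z gives the same grasp; the last joint's range is limited). The gripper opens to 85 mm and grips with 20 to 120 N. Pads are 22 mm wide; open, the fingers measure 114 mm over their backs; the gripper's body (76 mm by 85 mm) begins 54 mm behind the grasp point. The pads swing forward as they close: fully open they stand 13 mm farther back than shut.
Start: joints at [-85.296, 5.964, 5.575, 89.605, 0, 77.527], TCP at [0.177, -0.573, 0.304] pointing down, gripper open.
Joint ranges: [-171.21, 171.21], [-48.23, 106.86], [-62.78, 66.21], [-105.2, 120.99], [-86.42, 89.51], [-180, 180]. Speed limits (degrees/s): [127.2, 127.2, 147.25, 180, 180, 180].

### API

Orientations are given as [roll, pitch, yaw] about the fixed x, y, z axes, in that order (R = Rz(yaw) Ry(pitch) Rx(roll)).
In Python, from plant import robot gives the robot as it stands. Calls block until the motion is done:
- robot.move_pose(position, orientation): joint-space move of the TCP to a pose.
- robot.line_to(position, vel=0.15, rotation=None, guard=None): straight line of the TCP; rotation=None keeps the orientation; vel is the mean speed in m/s. With guard (N) it stops when the force on the tool has changed by that much, and returns True; else False.
- robot.goto_joints(angles): joint-space move.
- robot.set_gripper(opening): finger opening in m; the grip force is fixed at half the most; returns when the fingers have stopped.
- robot.pause(seconds).
- robot.ik(position, orientation): joint angles nearest the present ones, or None.
- robot.observe(): the state.
- robot.grab_frame(name): name is "side" or "top"; returns the picture (420x560x3 uint8, blue, green, red); there is no depth.
- robot.get_calibration(name): a dict with "vertical_fov" (degrees; the focal length in pixels is half the picture's height over the tangent of half this angle, whatever the lens; pixels are square), "cx", "cy" (the principal point, pixels), "rvec" (rotation vector, rad) and "tvec" (3), from world to camera coordinates, as OpenCV has them. Camera axes: x right, y down, z forward; pixel columns grow to the right and rows downward; lengths in m; the calibration is good to about 2 mm. A picture is of the moment at which its call begins. get_calibration takes no time and is no camera call.
A pose or a line that the arm cannot do raises robot.IKError and nothing moves.
- robot.job_done(): hands the job in, once; it reports no verdict.
The state is a dict: "time": time; "q": joint angles; "qvel": joint speeds; "joint_torque": joint torques, N m; "tool_pos": TCP position; "tcp_rot": TCP orientation; "ft_force": force on the tool from outside, world axes, zero at the start; "torque": the same for the moment, N m; "gripper_width": finger opening in m.
Only numpy, scipy, OpenCV 4.12 (cv2) and the standard library are available. Lean on these libraries where they do the work, as an engineer would, in place of code of your own. Each camera call takes 0.05 s, during which the arm holds its last target. There are 200 camera calls.

### The job

The parts for this job were put back on the wrong grey mats. Swap them so that each lies centred on the mat cut to its own outline: the piston on the large round mat, the bearing on the small round mat, the brake pad on the long oval mat and the folded hex-key set on the narrow rectangular strip, the pad and the key set lying lengthways along their mats (either end first). The plain square mat is empty and can serve as the free spot on the way; leave every part flat, the same way up as you found it.

Things in the scene. Friction and masses are not known exactly. Their poses are not given: they have to be found in the camera images.
- piston: Bare light-metal engine piston standing on its crown, open end up: a round cup 66 mm in diameter and 58 mm high, about 0.34 kg. Treat it as solid: grip it across the outside. Origin at the centre of its underside, z up. Loose; it starts flat on one of the two long (oval or strip) mats.
- bearing: Grey steel ball bearing lying flat, a ring 52 mm in diameter and 15 mm high, about 0.12 kg. Treat it as solid: grip it across the outside. Origin at the centre of its underside, z up. Loose; it starts flat on one of the two long (oval or strip) mats.
- brake_pad: Disc-brake pad lying flat, friction side up: brown backing plate 50 mm (x) by 112 mm (y) by 6 mm thick, with a grey friction block 43 by 98 mm on it, 16 mm high in all, about 0.3 kg. Grip it across its x. Origin at the centre of its underside, y lengthways, z up. Loose; it starts flat on one of the two round mats.
- hex_keys: Folded black hex-key set, a narrow block 28 mm (x) by 85 mm (y) by 26 mm high, standing on its long edge, under 0.15 kg. Grip it across its x. Origin at the centre of its underside, y lengthways, z up. Loose; it starts flat on one of the two round mats.
- big_round_mat: Large round mat, 120 mm in diameter; the piston's place. It is fixed to the bench, plain mid-grey and 6 mm thick; origin at the centre of its underside, z up, so its top lies 6 mm above the origin.
- small_round_mat: Small round mat, 80 mm in diameter; the bearing's place. It is fixed to the bench, plain mid-grey and 6 mm thick; origin at the centre of its underside, z up, so its top lies 6 mm above the origin.
- oval_mat: Long oval mat with half-round ends, 90 mm (x) by 156 mm (y); the brake pad's place. It is fixed to the bench, plain mid-grey and 6 mm thick; origin at the centre of its underside, z up, so its top lies 6 mm above the origin.
- strip_mat: Narrow rectangular strip mat, 56 mm (x) by 126 mm (y); the hex-key set's place. It is fixed to the bench, plain mid-grey and 6 mm thick; origin at the centre of its underside, z up, so its top lies 6 mm above the origin.
- square_mat: Square mat, 110 by 110 mm, empty at the start: the free spot. It is fixed to the bench, plain mid-grey and 6 mm thick; origin at the centre of its underside, z up, so its top lies 6 mm above the origin. To the left and in front of the mats a bench vise is bolted down, about x 0.16 to 0.41, y 0.10 to 0.26, 140 mm high: keep the arm and gripper clear of it, and of the shelving from x 0.75 on.
Not all that is in view belongs to the job. What is shaped like the small_round_mat but purple is not meant.

How it is judged:
By the outcome, as a careful person would: the job done as asked, in the order asked, and still so for the second after the job is handed in, with the robot touching nothing.
It also fails if it takes over 144 s, if anything falls off the work surface, if the arm or the gripper's body presses on something with over 40 N, if the wrist force passes 120 N, or if a joint passes its speed limit or range.

## Working session

There is one attempt and no reset: what is moved stays moved. The work goes in short steps, each a Python script; the robot and the scene stay as the last script left them, time stands still between calls to the robot, and variables do not carry over. Pictures are saved under pics/ and viewed, about 12 in all and at most 16, crops included, and the job is handed in when it is done.

```bash
ls; mkdir -p pics
python3 - <<'E'
from plant import robot
import cv2
for n in("top","side"):
    cv2.imwrite(f"pics/{n}0.png",robot.grab_frame(n)); print(n,robot.get_calibration(n))
print(robot.observe())
E
```

```text
pics
top {'vertical_fov': 51.3539749605213, 'cx': 278.4109947664684, 'cy': 209.46239483590054, 'rvec': array([ 2.15763659, -2.1330653 ,  0.1495937 ]), 'tvec': array([-0.12075479,  0.53176746,  0.93779251])}
side {'vertical_fov': 43.14125602701164, 'cx': 275.9210328165439, 'cy': 213.37400582083325, 'rvec': array([ 0.63327901, -2.27865344,  1.58153682]), 'tvec': array([0.38005925, 0.17642406, 0.88463679])}
{'time': 0.1, 'q': array([-8.52962400e+01,  5.99575608e+00,  5.53345374e+00,  8.96023204e+01,
        6.50245049e-04,  7.75258367e+01]), 'qvel': array([-0.01234201, -0.10399902,  0.12641069, -0.03014849, -0.01552747,
       -0.00800909]), 'joint_torque': array([ 6.78090379e-03, -5.58206642e+01,  5.04721498e+01,  1.30104346e-02,
       -3.37303118e-04, -2.44472986e-06]), 'tool_pos': array([ 0.17719118, -0.57304322,  0.30321293]), 'tcp_rot': array([-1.79937043e+02, -1.45933561e-02,  1.71779149e+01]), 'ft_force': array([ 0.25342415,  0.40479953, -0.16069333]), 'torque': array([-0.02297388, -0.04318034,  0.04113051]), 'gripper_width': 0.0854356788972086}
```

View pics/top0.png

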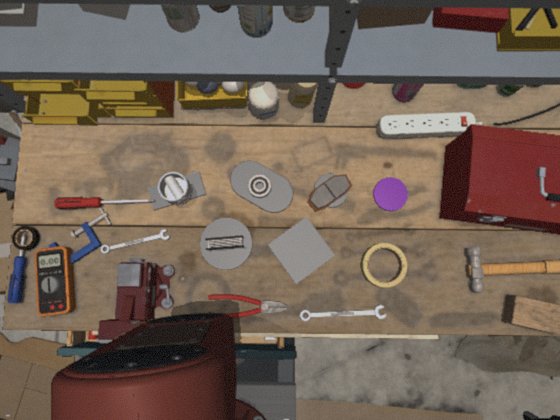

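View pics/side0.png

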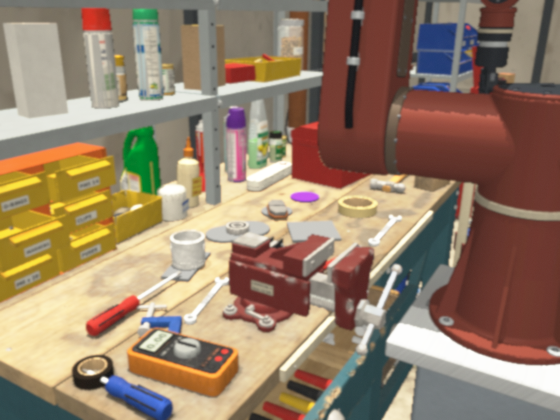

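The top view shows:
- piston (174,187) on the strip
- bearing (260,185) on the oval
- brake pad (330,192) on the small round mat
- hex keys (225,242) on the big round mat
- empty square mat (301,251)

Lookalikes are the purple disc (390,194), which isn't meant, the yellow ring (385,264), which isn't the bearing, and the white cup (263,98). Next I'll rectify a close crop.

```bash
cat > h.py <<'E'
import numpy as np, cv2
from plant import robot
def cam(n="top"):
    c=robot.get_calibration(n); f=210/np.tan(np.radians(c["vertical_fov"]/2))
    K=np.array([[f,0,c["cx"]],[0,f,c["cy"]],[0,0,1]]); return K,cv2.Rodrigues(c["rvec"])[0],c["tvec"]
def H(z,n="top"):          # plane (x,y,1)->pixel
    K,R,t=cam(n); return K@np.c_[R[:,0],R[:,1],R[:,2]*z+t]
def uv2xy(uv,z,n="top"):
    return cv2.perspectiveTransform(np.float64(uv).reshape(-1,1,2),np.linalg.inv(H(z,n))).reshape(-1,2)
X1,Y1,S=0.72,0.32,1000/1.0   # rectified: col=(Y1-y)*S,row=(X1-x)*S
def rect(img,z,n="top"):
    A=np.array([[0,-1/S,X1],[-1/S,0,Y1],[0,0,1]]) # (col,row)->(x,y)
    return cv2.warpPerspective(img,H(z,n)@A,(600,400),flags=cv2.INTER_CUBIC|cv2.WARP_INVERSE_MAP)
def rc2xy(p): p=np.atleast_2d(p); return np.c_[X1-p[:,1]/S,Y1-p[:,0]/S]
E
python3 - <<'E'
from h import *
im=cv2.imread("pics/top0.png")
K,R,t=cam(); print(-R.T@t)
r=rect(im,.006); cv2.imwrite("pics/r0.png",r)
hsv=cv2.cvtColor(r,cv2.COLOR_BGR2HSV)
m=((hsv[...,1]<35)&(hsv[...,2]>70)&(hsv[...,2]<190)).astype(np.uint8)*255
m=cv2.morphologyEx(m,cv2.MORPH_OPEN,np.ones((3,3)))
cs,_=cv2.findContours(m,cv2.RETR_EXTERNAL,cv2.CHAIN_APPROX_NONE)
o=r.copy()
for c in cs:
    if cv2.contourArea(c)>1200:
        q=cv2.minAreaRect(c); print(rc2xy(q[0])[0].round(4),np.round(q,1).tolist() if 0 else q, cv2.contourArea(c)); cv2.drawContours(o,[c],-1,(0,0,255),1)
cv2.imwrite("pics/r0c.png",np.vstack([r[:300],o[:300]]))
E
```

```text
[ 0.39400149 -0.11921638  1.00367496]
[0.386 0.223] ((96.99998474121094, 333.9999694824219), (49.99999237060547, 49.99999237060547), -0.0) 2422.0
[0.459 0.005] ((315.0, 261.0), (118.0, 118.0), 90.0) 10958.0
[ 0.4466 -0.1664] ((486.4286193847656, 273.3804931640625), (111.5910873413086, 112.75450134277344), 53.44752502441406) 11927.0
[ 0.5826 -0.2319] ((551.8513793945312, 137.39187622070312), (41.384159088134766, 97.64801788330078), 54.462318420410156) 3411.0
[0.5861 0.1288] ((191.1534423828125, 133.8828125), (80.78490447998047, 135.9730224609375), 77.07400512695312) 7874.0
[ 0.5924 -0.0735] ((393.5127258300781, 127.64330291748047), (154.5894317626953, 89.86458587646484), 28.610462188720703) 11836.0
```

View pics/r0c.png

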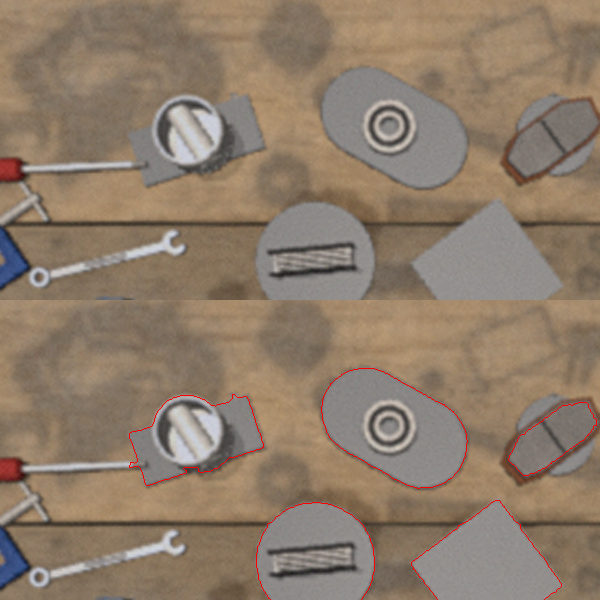

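Rectification works: mat sizes come out within 1-2 mm of nominal. Next I'll get the part poses at their own heights.

```bash
cat >> h.py <<'E'
def ang(v): # px direction(col,row)->world angle deg mod 180
    return np.degrees(np.arctan2(-v[0],-v[1]))%180
def long_axis(q):
    b=cv2.boxPoints(q); e=[b[1]-b[0],b[2]-b[1]]; return ang(max(e,key=np.linalg.norm))
def blobs(m,amin):
    cs,_=cv2.findContours(m.astype(np.uint8),cv2.RETR_EXTERNAL,cv2.CHAIN_APPROX_NONE)
    return [c for c in cs if cv2.contourArea(c)>amin]
def roi(m,c,r):
    o=np.zeros_like(m); s=np.s_[max(0,c[1]-r):c[1]+r,max(0,c[0]-r):c[0]+r]; o[s]=m[s]; return o
E
python3 - <<'E'
from h import *
Y1s=0.32
import h; h.Y1=0.25   # shift right to see the whole pad
im=cv2.imread("pics/top0.png"); out=[]
def show(r,c,q,R=75):
    o=r.copy(); cv2.drawContours(o,[np.int32(cv2.boxPoints(q))],-1,(0,0,255),1)
    x,y=map(int,c); out.append(cv2.resize(o[max(0,y-R):max(0,y-R)+2*R,max(0,x-R):max(0,x-R)+2*R],(300,300)))
def rep(n,q): print(n,rc2xy(q[0])[0].round(4),np.round(q[1],1),"axis",round(float(long_axis(q)),1))
# piston rim z=.064: bright pixels
r=rect(im,.064); c=(int(1000*(.25-.128)),int(1000*(.72-.58)))
hs=cv2.cvtColor(r,cv2.COLOR_BGR2HSV)
g=cv2.GaussianBlur(cv2.cvtColor(r,cv2.COLOR_BGR2GRAY),(3,3),0)
ci=cv2.HoughCircles(g,cv2.HOUGH_GRADIENT,1,200,param1=120,param2=12,minRadius=29,maxRadius=36)
m=roi((g>165)&(hs[...,1]<50),c,50); b=np.vstack(blobs(m,20)); (cc,rr)=cv2.minEnclosingCircle(b)
print("piston",rc2xy(cc),rr,ci); show(r,c,(cc,(2*rr,2*rr),0))
# bearing top z=.021
r=rect(im,.021); g=cv2.cvtColor(r,cv2.COLOR_BGR2GRAY); c=(int(1000*(.25+.0695)),int(1000*(.72-.5924)))
m=roi((g>165),c,36); b=np.vstack(blobs(m,10)); (cc,rr)=cv2.minEnclosingCircle(b); print("bearing",rc2xy(cc),rr); show(r,c,(cc,(2*rr,2*rr),0))
# pad block top z=.022
r=rect(im,.022); hs=cv2.cvtColor(r,cv2.COLOR_BGR2HSV); c=(int(1000*(.25+.232)),int(1000*(.72-.5826)))
lab=cv2.cvtColor(r,cv2.COLOR_BGR2LAB)
print("pad px",hs[c[1]+8,c[0]],)
m=roi((lab[...,1]>140),c,65); bb=blobs(m,5)
if bb: q=cv2.minAreaRect(np.vstack(bb)); rep("pad plate(z.022)",q); show(r,c,q)
# hex top z=.032
r=rect(im,.032); g=cv2.cvtColor(r,cv2.COLOR_BGR2GRAY); c=(int(1000*(.25-.005)),int(1000*(.72-.459)))
m=roi((g<85),c,52); q=cv2.minAreaRect(np.vstack(blobs(m,3))); rep("hex",q); show(r,c,q)
cv2.imwrite("pics/p0.png",np.vstack([np.hstack(out[:2]),np.hstack(out[2:4])]))
print(robot.tip_reach)
E
```

```text
piston [[0.56902711 0.13441265]] 49.77116012573242 [[[130.5 141.5  32.9]
  [355.5 164.5  34.3]
  [581.5 320.5  34.3]]]
bearing [[ 0.59195035 -0.06962234]] 25.54867935180664
pad px [ 12  25 101]
pad plate(z.022) [ 0.5694 -0.2315] [ 44.6 105. ] axis 108.4
hex [0.4693 0.005 ] [ 53.5 103.1] axis 91.1
0.0726
```

View pics/p0.png

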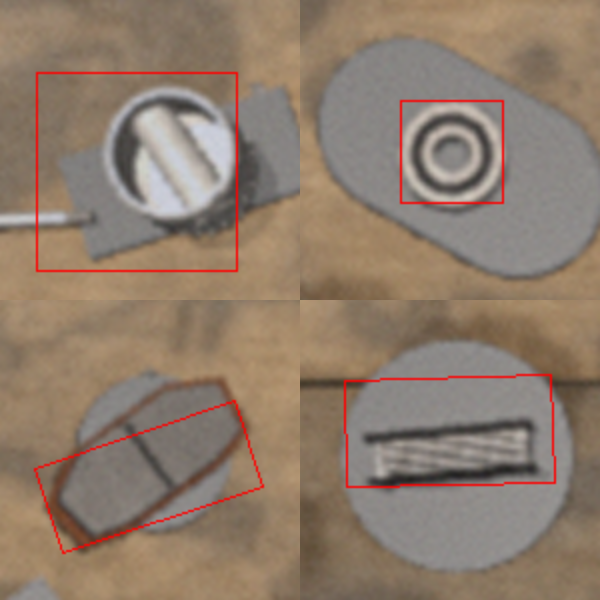

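Piston, bearing, block and hex outlines all read clearly in the crops. The piston and bearing fits are good, while the pad and hex boxes are off, so I use corner readings there:

| Part | x, y (m) | Axis |
|---|---|---|
| piston | .5785, .119 | – |
| bearing | .592, -.0696 | – |
| pad | .580, -.231 | 126° |
| hex | .4574, .0044 | 94.6° |

First move: piston to the square mat, then the hex keys get a fresh look.

```bash
cat >> h.py <<'E'
ZT=0.26
def yawfor(xy,yaw,z=ZT):
    q0=robot.observe()["q"]; best=None
    for y in (yaw,yaw+180,yaw-180):
        q=robot.ik([*xy,z],[180,0,(y+180)%360-180])
        if q is not None:
            d=abs(np.asarray(q)-q0).max()
            if best is None or d<best[0]: best=(d,(y+180)%360-180)
    return best[1]
def pick(xy,yaw,tipz,width,guard=None):
    """yaw: jaws open along yaw-90"""
    yaw=yawfor(xy,yaw); robot.move_pose([*xy,ZT],[180,0,yaw]); robot.set_gripper(width)
    z=tipz+robot.tip_reach
    robot.line_to([*xy,z+.02],vel=.2)
    hit=robot.line_to([*xy,z],vel=.04,guard=guard)
    if hit: p=robot.observe()["tool_pos"]; print("touch tip z",p[2]-robot.tip_reach); z=p[2]+.0015; robot.line_to([*xy,z],vel=.04)
    robot.set_gripper(0.0); print("width",robot.observe()["gripper_width"])
    robot.line_to([*xy,ZT],vel=.2); s=robot.observe(); print("held",s["gripper_width"],s["ft_force"].round(1),"t",s["time"])
    return z,yaw
def place(xy,yaw,z,exact=False,open_=.085):
    if not exact: yaw=yawfor(xy,yaw)
    robot.move_pose([*xy,ZT],[180,0,yaw])
    robot.line_to([*xy,z+.012],vel=.2)
    hit=robot.line_to([*xy,z-.001],vel=.03,guard=8)
    print("place hit",hit,robot.observe()["tool_pos"][2]-z)
    robot.set_gripper(open_); robot.line_to([*xy,ZT],vel=.2); print("t",robot.observe()["time"])
def park(): robot.goto_joints([-85.3,5.96,5.57,89.6,0,77.5])
E
python3 - <<'E'
from h import *
z,y=pick((.5785,.119),108,.022,.085)
place((.4466,-.1664),y,z)
robot.move_pose([.45,-.40,.3],[180,0,y])
cv2.imwrite("pics/top1.png",robot.grab_frame("top"))
import h
r=rect(cv2.imread("pics/top1.png"),.006); cv2.imwrite("pics/r1.png",r)
E
```

```text
width 0.06407001960820953
held 0.06421655793631759 [-0.7  0.1 -4.2] t 5.9667
place hit True 0.0007309101458305711
t 9.825
```

View pics/r1.png

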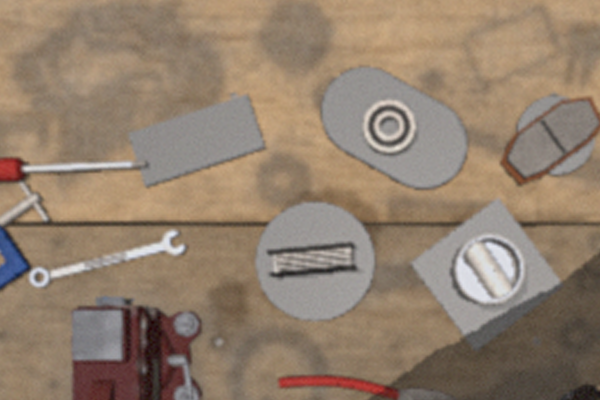

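The piston stands on the square mat at (487,271), the strip is clear, and the screwdriver tip overlaps its left end by about 10 mm. Next I measure the strip and hex, move the hex keys to the strip and then the piston to the big round mat.

Run:
```python
from h import *
im=cv2.imread("pics/top1.png")
def grey(r):
    h=cv2.cvtColor(r,cv2.COLOR_BGR2HSV); return (h[...,1]<35)&(h[...,2]>70)&(h[...,2]<190)
r=rect(im,.006)
for n,c,R in (("strip",(197,142),75),("oval",(394,127),85),("round",(315,261),66)):
    m=cv2.morphologyEx(roi(grey(r),c,R).astype(np.uint8),cv2.MORPH_OPEN,np.ones((9,9)))
    b=max(blobs(m,500),key=cv2.contourArea); q=cv2.minAreaRect(b); print(n,rc2xy(q[0])[0].round(4),np.round(q[1],1),long_axis(q),rc2xy(cv2.minEnclosingCircle(b)[0])[0].round(4))
r=rect(im,.032); g=cv2.cvtColor(r,cv2.COLOR_BGR2GRAY); m=np.zeros(g.shape,np.uint8); cv2.circle(m,(315,262),50,1,-1)
b=np.vstack(blobs((m>0)&(g<95),3)); q=cv2.minAreaRect(b); print("hex",rc2xy(q[0])[0].round(4),q[1],long_axis(q))
r=rect(im,.064); g=cv2.GaussianBlur(cv2.cvtColor(r,cv2.COLOR_BGR2GRAY),(3,3),0)
g=g[200:340,410:570]; ci=cv2.HoughCircles(g,cv2.HOUGH_GRADIENT,1,200,param1=120,param2=12,minRadius=29,maxRadius=36)[0][0]
print("piston",rc2xy(ci[:2]+[410,200]),ci[2])
```

```text
strip [0.5798 0.1246] [ 56.9 127.1] 108.43495 [0.58  0.124]
oval [ 0.5925 -0.0734] [154.9  89.4] 60.642258 [ 0.5906 -0.0724]
round [0.4595 0.005 ] [117. 118.] 90.0 [0.4596 0.0047]
hex [0.4582 0.005 ] (27.5482177734375, 84.37723541259766) 94.96974
piston [[ 0.4455 -0.1615]] 32.1
```

Run:
```python
from h import *
z,y=pick((.4582,.0047),95,.012,.06)
place((.5798,.1246),y+108.4-95,z,True,.055)
z,y=pick((.4460,-.1650),198,.022,.085)
place((.4595,.005),y,z)
z,y=pick((.592,-.0696),60.6,.002,.065,guard=5)
place((.4466,-.1664),y,z)
robot.move_pose([.45,-.40,.3],[180,0,y])
cv2.imwrite("pics/top2.png",robot.grab_frame("top")); cv2.imwrite("pics/r2.png",rect(cv2.imread("pics/top2.png"),.006))
```

```text
width 0.024981894793691402
held 0.024777614717125255 [ 0.2  0.5 -1.8] t 15.7083
place hit True 0.0005331904758718448
t 19.2417
width 0.06388310794933193
held 0.0642912338736106 [-0.5 -0.1 -4.2] t 23.6917
place hit True 0.0013047115510061574
t 27.0583
width 0.04893635301644092
held 0.04887445915602179 [-0.1  0.3 -1.1] t 31.175
place hit True 0.0013412010306823458
t 34.8583
```

View pics/r2.png

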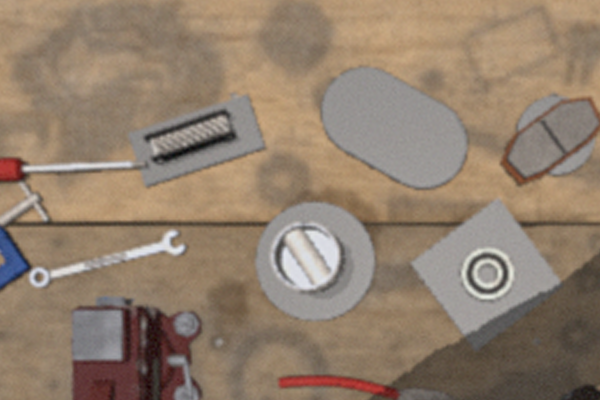

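The hex keys lie on the strip, the piston stands on the big round mat at about (309,257), and the bearing is on the square at (487,273). All match their expected places once parallax is allowed for. Next: pad to the oval, then measure the bared small mat.

Run:
```python
from h import *
import h; h.Y1=.25
im=cv2.imread("pics/top2.png")
def grey(r):
    s=cv2.cvtColor(r,cv2.COLOR_BGR2HSV); return (s[...,1]<35)&(s[...,2]>70)&(s[...,2]<190)
r=rect(im,.022); m=cv2.morphologyEx(roi(grey(r),(482,140),60).astype(np.uint8),cv2.MORPH_OPEN,np.ones((5,5)))
b=min(blobs(m,1500),key=lambda c:abs(cv2.contourArea(c)-3600)); q=cv2.minAreaRect(b); a=float(long_axis(q)); p=rc2xy(q[0])[0]; print("pad",p,q[1],a)
assert np.hypot(*(p-[.58,-.231]))<.006 and abs(a-126)<4
z,y=pick(p,a,.002,.065,guard=5)
ta=60.6; place((.5925,-.0734),y+ta-a if abs(y+ta-a)<175 else y+ta-a+180*(1 if y+ta-a<0 else -1),z,True,.065)
robot.move_pose([.45,-.40,.3],[180,0,y])
im=robot.grab_frame("top"); cv2.imwrite("pics/top3.png",im)
r=rect(im,.006); m=cv2.morphologyEx(roi(grey(r),(481,134),60).astype(np.uint8),cv2.MORPH_OPEN,np.ones((7,7)))
b=max(blobs(m,500),key=cv2.contourArea); c,R=cv2.minEnclosingCircle(b); print("small",rc2xy(c),R,cv2.contourArea(b))
r2=rect(im,.021); g=cv2.cvtColor(r2,cv2.COLOR_BGR2GRAY); m=roi(g>150,(418,272),36)
c,R=cv2.minEnclosingCircle(np.vstack(blobs(m,20))); print("bearing",rc2xy(c),R)
cv2.imwrite("pics/r3.png",r)
```

```text
pad [ 0.57950674 -0.23020947] (40.802921295166016, 95.55555725097656) 125.53768920898438
width 0.047734494230635346
held 0.04760670689058376 [-0.1  0.3 -3.4] t 40.0583
place hit True 0.001608525888012774
t 44.125
small [[ 0.58464134 -0.23491794]] 39.66482162475586 4726.0
bearing [[ 0.4485 -0.1675]] 50.204681396484375
```

View pics/r3.png

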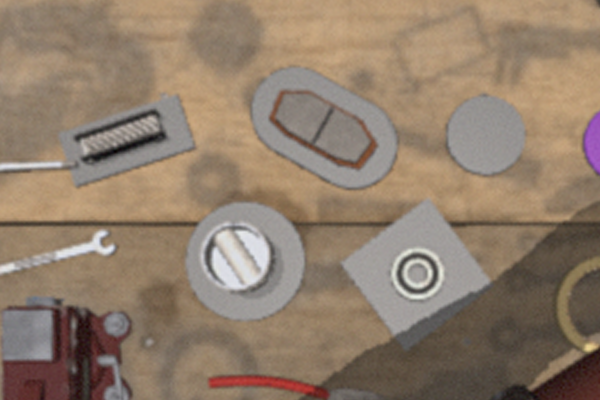

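The pad lies along the oval at (323,128) and the small mat is bare at (486,135). Last move: bearing to the small mat, gripped across the other axis, then a check of everything.

Run:
```python
from h import *
import h; h.Y1=.25
z,y=pick((.4466,-.1668),150.6,.002,.065,guard=5)
place((.5846,-.2349),y,z,False,.065)
park()
im=robot.grab_frame("top"); cv2.imwrite("pics/top4.png",im)
def crop(z,xy,R=80):
    r=rect(im,z); c=[int(1000*(h.Y1-xy[1])),int(1000*(h.Y1*0+.72-xy[0]))]
    r=cv2.copyMakeBorder(r,R,R,R,R,cv2.BORDER_CONSTANT); o=r[c[1]:c[1]+2*R,c[0]:c[0]+2*R]; o=cv2.resize(o,(300,300),interpolation=cv2.INTER_CUBIC); return o
k=300/160
def box(o,w,l,a):  # expected outline
    th=np.radians(a); d=np.array([-np.sin(th),-np.cos(th)]); n=np.array([d[1],-d[0]])
    P=np.array([150+k*(s*d*l/2+t*n*w/2) for s,t in((1,1),(1,-1),(-1,-1),(-1,1))]); cv2.polylines(o,[np.int32(P.round())],True,(0,0,255),1); return o
A=box(crop(.032,(.5798,.1246)),28,85,108.4); B=box(crop(.022,(.5925,-.0734)),43,98,60.6)
C=crop(.064,(.4595,.005)); cv2.circle(C,(150,150),int(33*k),(0,0,255),1)
D=crop(.021,(.5846,-.2349)); cv2.circle(D,(150,150),int(26*k),(0,0,255),1)
cv2.imwrite("pics/chk.png",np.vstack([np.hstack([A,B]),np.hstack([C,D])]))
```

```text
width 0.0491977180197226
held 0.04914457715011874 [ 0.1 -0.1 -1.2] t 49.85
place hit True 0.0013229552291344482
t 53.3333
```

View pics/chk.png

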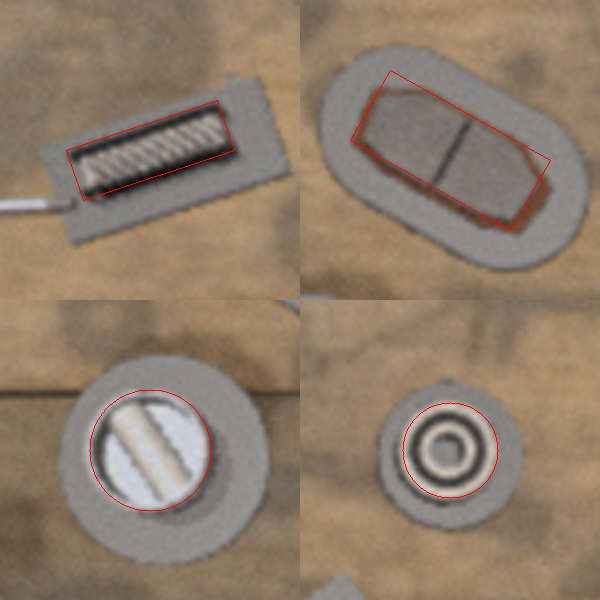

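Everything sits within about 2 mm of its expected outline. One side view to check that the parts lie flat.

Run:
```python
from h import *
im=robot.grab_frame("side"); cv2.imwrite("pics/side4.png",cv2.resize(im[170:300,130:360],None,fx=3,fy=3,interpolation=cv2.INTER_CUBIC))
```

```text
(no output)
```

View pics/side4.png

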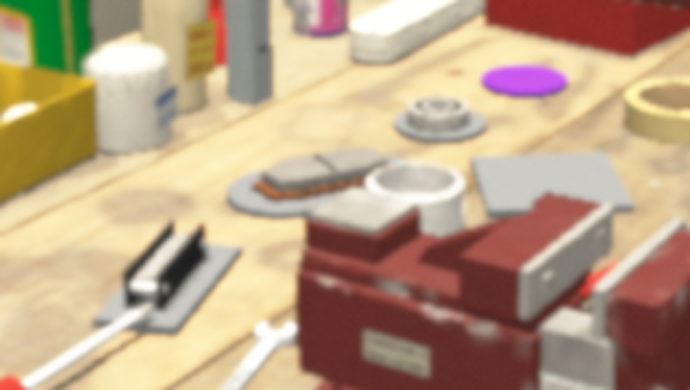

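The side view shows the hex keys (165,265), pad (325,170), piston (415,195) and bearing (438,115) lying flat on their mats, with the square mat empty. I'm handing the job in.

```bash
python3 -c "
from plant import robot
robot.job_done(); print(robot.observe()['time'])"
```

```text
the job is handed in; nothing more can be done
the job is handed in; nothing more can be done
```

All four parts are on their own mats, and I handed the job in at roughly 55 s of the 144 s allowed; the last clock reading was 53.3 s, just before parking. I moved the piston to the square mat, the hex keys to the strip, then the piston to the large round mat. After that the bearing went to the square mat, the brake pad to the oval, and the bearing to the small round mat.

**Position:** the last top view shows the piston, bearing and hex keys on their expected outlines to about 1 mm. The brake pad looks 1–2 mm off the oval's centre. The camera calibration is only good to about 2 mm.

**Flatness:** the side view shows every part flat and the right way up, with the square mat empty and the arm parked clear. The piston's foot was hidden behind the vise in that view.

**Disagreements:**
- One circle fit put the piston about 5 mm from where I had set it on the square mat. I re-gripped it across the other axis to centre it, and the final view looked right.
- The automatic bearing fit on the square mat failed, so I used the known placing position instead.
- The screwdriver tip overlaps the end of the strip, as it did at the start. The hex keys clear it.

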